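# Latch the spark-guard gate

## Task

Shut the gate of the blue spark guard on the bench and latch it: lift the gate's latch bar by its red thumb tab, bring it over the front lip of the yellow striker and let it drop fully down into the slot between its lips, so that the gate is locked shut when you let go. The striker is bolted on through long holes and may sit up to 15 mm nearer or farther than drawn, so feel for the slot; push and press on it only lightly, do not slam the gate, and leave everything else on the bench where it is.

Things in the scene. Friction and masses are not known exactly. Their poses are not given: they have to be found in the camera images.
- pen: blue steel spark guard fixed on the bench: a three-sided fence 175 mm high, 330 mm wide, 220 mm deep, its open front closed by the gate. Origin on the bench in the middle of the front; x points from the front to the back of the pen (the way the gate closes), y left, towards the hinge post, z up
- gate_hinge (a point): point on the gate's vertical hinge axis, 226 mm above the bench; axes as the pen's. The gate is 265 mm wide, 18 mm thick; its top rail ends 171 mm above the bench
- gate (a joint): gate angle, rad: 0 in line with the pen's front (nominally shut), growing as it swings out to pen -x; stops at -0.07 (a little beyond shut) and 1.2. Stiff hinge: it stays where it is left and takes about 1 N at the tab to move
- latch_bar (a joint): lift angle of the latch bar, rad: 0 level on its rest (also when down in the slot), growing as its free end goes up, to 0.7. It falls by its own weight (about 0.2 kg). Aluminium, 8 mm thick, 18 mm high, in the gate's plane above its top rail, from its pivot to 225 mm beyond it, away from the hinge; it crosses the striker 200 mm from the pivot
- bar_pivot (a point): pivot of the latch bar on the gate, 100 mm from the hinge axis, 195 mm above the bench, at mid-height of the level bar; x across the gate (the pen's x when shut), y along the gate towards the hinge, z up. The pivot turns freely, but a finger pressing on the tab can hold the bar up by friction
- thumb_tab (a point): centre of the red thumb tab standing upright on the latch bar: 8 mm thick (across the gate), 28 mm along the bar, 44 mm high, all of it free above the bar; pinch it from above across the 8 mm. It lies 115 mm from the pivot away from the hinge (215 mm from the hinge axis), 31 mm above the pivot with the bar down, and moves with the bar
- latch_post: blue post at the gate's free end, fixed on the bench, the yellow striker on its top; origin on the bench under the post's middle, axes as the pen's. The striker may be bolted up to 15 mm nearer to the front or farther to the back (pen x) than nominal; this is not measured. It does not shift in use. More than 15 N on post or striker is too much
- catch_mid (a point): nominal middle of the striker's slot, 186 mm up (underside of the level bar), 300 mm from the hinge axis; axes as the pen's. Along x from the front the striker has: a flat lip 32 mm long, top 14 mm above this point (bar must rise over 0.07 rad to pass), a slot 13 mm wide in which the bar lies level, a rear lip 10 mm long, as high as the front one, an end stop 26 mm higher
- pipe_long: bystander: a grey pipe offcut standing inside the pen, 84 mm across, 140 mm high; origin at its underside
- pipe_short: bystander: a grey pipe offcut standing inside the pen, 84 mm across, 90 mm high; origin at its underside
- coupling: bystander: a brass pipe coupling standing left of the pen, 44 mm across, 55 mm high; origin at its underside
- glue_jar: bystander: a white jar with a blue lid right of the latch post, 66 mm across, 90 mm high; origin at its underside
- oil_can: bystander: a grey bottle with a red cap, 52 mm across, 150 mm high; origin at its underside
- screwdriver: bystander: a screwdriver lying on the bench; origin at its underside
- wrench: bystander: a wrench lying on the bench; origin at its underside
- wood_jig: bystander: a pale wooden block, 120 x 80 x 25 mm; origin at its underside

How it is judged:
By the outcome, as a careful person would: the job done as asked, in the order asked, and still so for the second after the job is handed in, with the robot touching nothing.
It also fails if it takes over 54 s, if anything falls off the work surface, if the arm or the gripper's body presses on something with over 40 N, if the wrist force passes 120 N, or if a joint passes its speed limit or range.

## Robot

A 6-joint arm with a two-finger parallel gripper is mounted at the origin on the work surface. World frame = base frame: x ahead of the robot, y to its left, z up, the work surface at z = 0. Lengths are in m, angles in rad, forces in N, time in s.
With the tool pointing down it reaches from about 0.325 to 0.85 m from the base axis. Payload 4.4 kg.
Tool frame: the origin (TCP) lies at the very end of the fingers, on their centre line; the grasp point (between the pads) lies 19 mm behind it; z points along the fingers, y is the direction in which the jaws open and shut (so a half turn about z gives the same grasp; the last joint's range is limited). The gripper opens to 94 mm and grips with 3 to 60 N. Pads are 16 mm wide; open, the fingers measure 119 mm over their backs; the gripper's body (75 mm by 177 mm) begins 78 mm behind the grasp point.
Start: joints at [1.093, 0.207, 1.542, -0, 1.393, -0.15], TCP at [0.185, 0.544, 0.205] pointing down, gripper open.
Joint ranges: [-2.73, 2.73], [-0.86, 2.22], [0.23, 2.46], [-1.11, 4.25], [0.08, 2.63], [-2.82, 2.82]. Speed limits (rad/s): [2.79, 2.79, 3.14, 3.14, 3.14, 3.14].

## Interface

Orientations are given as a unit quaternion [w, x, y, z].
In Python, from rig import ctrl, capture, camera_info, sign_off, find_in, cut_out gives the robot as it stands.
- The arm moves only by the shell command python3 -m inch 'ROWS' [OPENING]. ROWS is JSON, a list of rows, each an object with "translation": the shift along the world's x, y, z in cm, a list of three; "roll": the turn about the world's z in degrees. In form: [{"translation": [tx, ty, tz], "roll": roll}, ...]. A call has 1 to 10 rows; each row shifts and turns the pose as measured when the row begins; what a row does not reach is not made up. A row lasts 1/12 s, in which the tool goes at most 41.7 mm and 7.16 degrees, less where a joint would pass 70% of its speed; a pose out of reach is approached as far as the arm can. A call with a gripper value outside its range is refused whole. OPENING is the opening, from 0 (shut) to 1 (fully open), set as the call begins (- or left out, the last holds). The fingers move at their own pace and stop on an object; the grip force is fixed at half the most. Time passes only in rows, so rows that do not move let the fingers close. It gives the time, the measured TCP pose, the force and the opening at its end, in the units of the state.
- ctrl.observe(): the state, without advancing time (a new reading comes with each control period).
- capture(name): name is "side" or "top"; returns the picture (384x512x3 uint8, red, green, blue); there is no depth.
- camera_info(name): a dict with "fovy" (degrees; the focal length in pixels is half the picture's height over the tangent of half this angle, whatever the lens; pixels are square), "cx", "cy" (the principal point, pixels), "extrinsics" (4x4, takes a point from camera to world coordinates). Camera axes: x right, y up, looking along -z (the intrinsics and any distortion apply to the point x, -y, -z); pixel columns grow to the right and rows downward; lengths in m; the calibration is good to about 2 mm. A picture is of the moment at which its call begins. camera_info takes no time and is no camera call.
- sign_off(): hands the job in, once; it reports no verdict.
Trained networks look in the newest picture that a camera, given by its name, has taken for a name from the list of things; names that differ only in an ending like _2 or _b are one class to them, and where a whole thing is asked for, a point or a joint stands for the part that bears it (a point fixed in the world has none). Each returns a list of dicts, best first, with "p" (0 to 1); they miss things now and then, are a little off and sometimes report something else, mostly with a low value. They report only what shows in the picture. A call takes as long as a camera call.
- find_in(name, camera): "box" ([centre column, centre row, width, height] in pixels, round what is visible of it).
- cut_out(name, camera): "mask" (384x512 bool, what is visible of it) and "box" ([centre column, centre row, width, height] in pixels, round what is visible of it).
The state is a dict: "t": time; "qpos": joint angles; "dq": joint speeds; "tau": joint torques, N m; "ee_pos": TCP position; "tcp_rot": TCP orientation; "contact_force": force on the tool from outside, world axes, zero at the start; "wrist_torque": the same for the moment, N m; "gripper_width": opening from 0.0 (shut) to 1.0 (fully open).
Only numpy, scipy, OpenCV 4.12 (cv2) and the standard library are available. Lean on these libraries where they do the work, as an engineer would, in place of code of your own. Each camera call takes 0.05 s, during which the arm holds its last target. There are 200 camera calls.

## Working session

There is one attempt and no reset: what is moved stays moved. The work goes in short steps, Python scripts to look and compute and a shell command to move; the robot and the scene stay as the last step left them, time stands still between calls to the robot, and variables do not carry over. Pictures are saved under pics/ and viewed, about 8 in all and at most 12, crops included, and the job is handed in when it is done.

```bash
mkdir -p pics; python3 - <<'E'
from rig import *
import cv2,numpy as np
for c in("side","top"):
    im=capture(c); cv2.imwrite(f"pics/{c}0.png",im[:,:,::-1])
    i=camera_info(c); print(c,{k:(np.round(v,4).tolist() if k=="extrinsics" else v) for k,v in i.items()})
    for n in("thumb_tab","latch_post","gate","latch_bar","pen"):
        print(n,[(round(d["p"],2),np.round(d["box"],1).tolist()) for d in find_in(n,c)[:2]])
s=ctrl.observe();print(s)
E
```

```text
side {'fovy': 42.34187250185992, 'cx': 250.8656920759637, 'cy': 190.52106190625855, 'extrinsics': [[-0.9965, 0.0524, -0.0659, 0.4404], [-0.084, -0.6626, 0.7443, 1.3039], [-0.0047, 0.7472, 0.6646, 1.2984], [0.0, 0.0, 0.0, 1.0]]}
thumb_tab [(0.85, [269.6, 172.4, 45.9, 35.6])]
latch_post [(0.75, [247.3, 166.3, 29.3, 52.8]), (0.29, [228.2, 200.6, 129.1, 110.8])]
gate [(0.76, [264.7, 196.2, 61.6, 79.3])]
latch_bar [(0.82, [271.4, 173.5, 45.8, 36.0]), (0.57, [210.8, 186.2, 26.0, 19.7])]
pen [(0.62, [229.1, 198.8, 125.5, 112.8]), (0.39, [271.1, 174.9, 47.2, 36.2])]
top {'fovy': 56.779715198543954, 'cx': 251.63235382447297, 'cy': 184.87393454186065, 'extrinsics': [[0.0289, 0.9855, -0.1671, 0.3348], [-0.9993, 0.0326, 0.0197, 0.0244], [0.0249, 0.1664, 0.9857, 1.3085], [0.0, 0.0, 0.0, 1.0]]}
thumb_tab [(0.68, [264.9, 198.3, 56.7, 48.8]), (0.38, [120.0, 170.8, 23.9, 19.3])]
latch_post [(0.7, [299.9, 170.8, 20.9, 39.1])]
gate [(0.91, [255.9, 189.9, 82.1, 64.9])]
latch_bar [(0.68, [262.4, 195.4, 62.5, 49.6]), (0.22, [193.8, 164.3, 11.7, 14.6])]
pen [(0.8, [260.0, 158.6, 112.0, 126.1]), (0.61, [371.5, 251.8, 28.3, 41.0])]
{'t': 0.6, 'qpos': array([ 1.09248296e+00,  2.06567750e-01,  1.54150529e+00,  1.39472396e-05,
        1.39348509e+00, -1.50488685e-01]), 'dq': array([-0.00114556,  0.0021221 ,  0.00168736,  0.00043183,  0.00081541,
        0.00055265]), 'tau': array([-6.06062895e-04, -3.70633972e+01, -2.81592393e+01,  6.99079852e-02,
        2.77677400e-02, -1.68129020e-05]), 'ee_pos': array([0.18514444, 0.54438491, 0.20546249]), 'tcp_rot': array([-1.18834807e-06,  1.63180561e-01,  9.86596222e-01,  1.85424900e-05]), 'contact_force': array([-0.20117297, -0.03500796, -0.65414689]), 'wrist_torque': array([-0.02361344,  0.00326058,  0.00598225]), 'gripper_width': 0.9987818343679047}
```

View pics/side0.png

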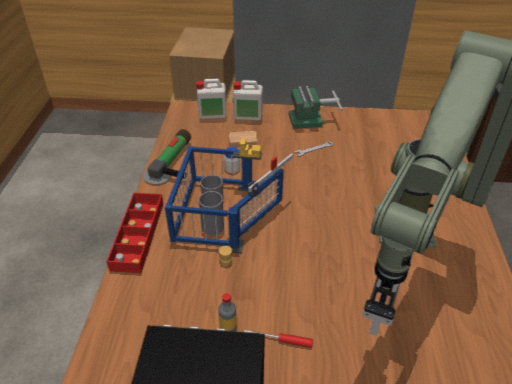

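View pics/top0.png

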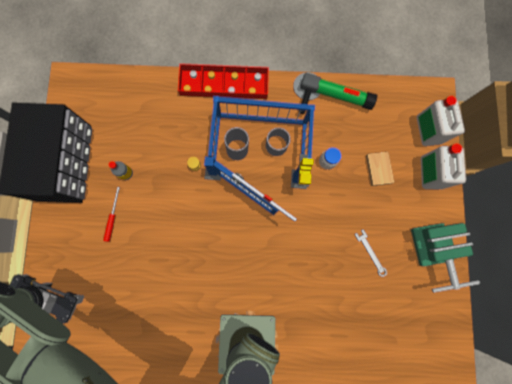

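The side picture shows the pen with the gate open towards the robot: tab near (274,162), striker near (248,150). The top picture shows the hinge near (211,170), tab near (267,198) and striker near (304,172). I'll crop in for exact pixels.

```bash
python3 - <<'E'
import cv2,numpy as np
a=cv2.imread("pics/side0.png")[130:255,160:290]; b=cv2.imread("pics/top0.png")[90:225,200:330]
r=lambda i:cv2.resize(i,None,fx=3,fy=3,interpolation=cv2.INTER_CUBIC)
a,b=r(a),r(b); 
def g(i,x0,y0):
    for x in range(0,i.shape[1],60): cv2.putText(i,str(x0+x//3),(x,10),0,.35,(0,0,0),1); cv2.line(i,(x,12),(x,18),(0,0,0))
    for y in range(0,i.shape[0],60): cv2.putText(i,str(y0+y//3),(0,y+4),0,.35,(255,255,255),1)
g(a,160,130);g(b,200,90)
h=max(len(a),len(b)); p=lambda i:cv2.copyMakeBorder(i,0,h-len(i),0,4,0)
cv2.imwrite("pics/c1.png",np.hstack([p(a),p(b)]))
E
```

```text
(no output)
```

View pics/c1.png

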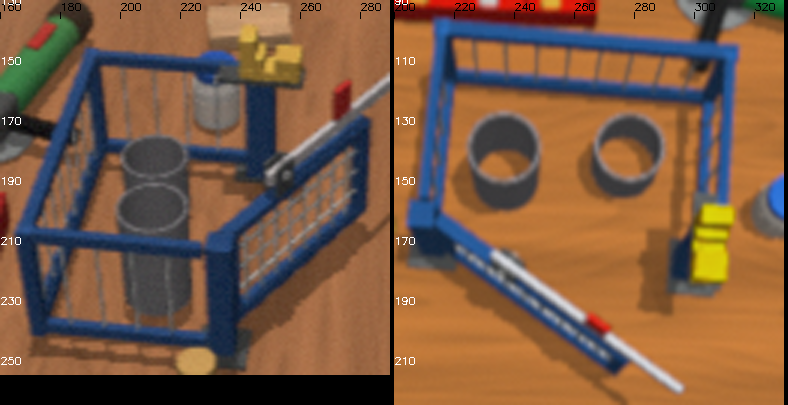

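```bash
cat > h.py <<'E'
import numpy as np
from rig import camera_info
from scipy.optimize import least_squares
def proj(c,P):
    i=camera_info(c);E=np.array(i["extrinsics"]);f=192/np.tan(np.radians(i["fovy"])/2)
    p=(np.atleast_2d(P)-E[:3,3])@E[:3,:3]
    return np.c_[i["cx"]+f*p[:,0]/-p[:,2],i["cy"]-f*p[:,1]/-p[:,2]]
def tri(a,b,g=(.5,0,.2)):
    r=least_squares(lambda P:np.r_[proj("top",P)[0]-a,proj("side",P)[0]-b],g);return r.x,r.fun
def back(c,px,z):
    r=least_squares(lambda q:proj(c,[q[0],q[1],z])[0]-px,(.5,0));return r.x
def R(a):return np.array([[np.cos(a),-np.sin(a)],[np.sin(a),np.cos(a)]])
def gatept(h,yaw,th,d,z,off=0):  # d along gate from hinge; off across; th opening to pen -x
    u=R(yaw)@(R(-th)@np.array([off,-d]));return np.r_[np.array(h)+u,z]
E
python3 - <<'E'
from h import *
print("tab",*map(lambda v:np.round(v,4),tri((268.3,198),(274,163.3))))
obs=[("top",(268.3,197.3),.215,.240),("top",(296.3,219.7),.325,.204),("side",(274,163.3),.215,.226),("side",(280.7,170.7),.265,.171)]
pen=[("top",(214.3,96.7),(.22,.165),.175),("top",(314.3,106),(.22,-.165),.175),("side",(191,147.5),(.22,-.165),.175),("side",(167,207),(.22,.165),.175)]
def f(q):
    h0=R(q[2])@[0,q[4]]+q[:2]
    o=[proj(c,gatept(h0,q[2],q[3],d,z))[0]-p for c,p,d,z in obs]
    o+=[proj(c,np.r_[R(q[2])@xy+q[:2],z])[0]-p for c,p,xy,z in pen]
    return np.ravel(o)
r=least_squares(f,[.5,0,-.09,.5,.15],loss="soft_l1")
q=r.x;print("pen x y yaw th hy",np.round(q,4));print(np.round(f(q).reshape(-1,2),1))
h0=R(q[2])@[0,q[4]]+q[:2];print("hinge",h0,"catch",gatept(h0,q[2],0,.3,.186),"tab now",gatept(h0,q[2],q[3],.215,.226),"tab shut",gatept(h0,q[2],0,.215,.226),gatept(h0,q[2],0,.215,.226)[:2]-gatept(h0,q[2],q[3],.215,.226)[:2])
for p in((304.5,184.3),(304.5,170.3)):print("strk",back("top",p,.2), R(-q[2])@(back("top",p,.2)-h0))
print("hinge px",proj("top",np.r_[h0,.18]),proj("side",np.r_[h0,.18]))
E
```

```text
tab [ 0.4793 -0.0499  0.2221] [-0.0123  0.1088 -0.1208 -0.0256]
pen x y yaw th hy [ 0.593  -0.0142 -0.0631  0.541   0.1437]
[[-0.3 -0.2]
 [-0.5 -0.2]
 [-0.3 -0.5]
 [ 1.  -2.7]
 [-0.1  0.3]
 [-2.8  0.5]
 [-0.5 -2. ]
 [-0.1 -2.6]]
hinge [0.6020266  0.12926639] catch [ 0.5831017 -0.1701361  0.186    ] tab now [ 0.47990005 -0.04768023  0.226     ] tab shut [ 0.58846376 -0.08530539  0.226     ] [ 0.10856371 -0.03762516]
strk [ 0.53012361 -0.16566462] [-0.05315465 -0.29887945]
strk [ 0.57558231 -0.165483  ] [-0.00779795 -0.29583051]
hinge px [[213.14857934 160.58416231]] [[233.48548991 205.39892293]]
```

```bash
python3 -m inch '[{"translation":[0,0,4],"roll":-7},{"translation":[0,0,4],"roll":-7},{"translation":[1.8,-3.6,0.5],"roll":-7},{"translation":[1.8,-3.6,0.5],"roll":-7},{"translation":[1.8,-3.6,0],"roll":-7},{"translation":[1.8,-3.6,0],"roll":-7},{"translation":[1.8,-3.6,0],"roll":-7},{"translation":[1.8,-3.6,0],"roll":-7},{"translation":[1.8,-3.6,0],"roll":-7},{"translation":[1.8,-3.6,0],"roll":-7}]' 0.5; python3 -c "
from rig import ctrl;print(ctrl.observe()['tcp_rot'])"
```

```text
t: 1.43
ee_pos: [0.3284, 0.2496, 0.299]
tcp_rot: [-0.002, 0.709, 0.705, 0.004]
contact_force: [0.7, 1.3, 0.9]
gripper_width: 0.505
[-0.00186285  0.70911179  0.70508024  0.00434186]
```

```bash
python3 -m inch '[{"translation":[1.9,-3.7,0],"roll":-7},{"translation":[1.9,-3.7,0],"roll":-7},{"translation":[1.9,-3.7,0],"roll":-7},{"translation":[1.9,-3.7,0],"roll":-7},{"translation":[1.9,-3.7,0],"roll":-5},{"translation":[1.9,-3.7,0],"roll":0},{"translation":[1.9,-3.7,0],"roll":0},{"translation":[1.5,-3,0],"roll":0},{"translation":[0,0,0],"roll":0}]' 0.5; python3 - <<'E'
from rig import *
import cv2,numpy as np
r=lambda i:cv2.resize(i,None,fx=3,fy=3,interpolation=cv2.INTER_CUBIC)
a=r(capture("side")[110:230,200:330]);b=r(capture("top")[140:260,220:350])
cv2.imwrite("pics/c2.png",np.hstack([a,b])[:,:,::-1])
from h import *
p=ctrl.observe()["ee_pos"];print(p,proj("side",p),proj("top",p),ctrl.observe()['contact_force'])
E
```

```text
t: 2.18
ee_pos: [0.4763, -0.0498, 0.3022]
tcp_rot: [0.004, 0.887, 0.461, 0.009]
contact_force: [-0.2, 0.1, 0.8]
gripper_width: 0.498
[ 0.4746756  -0.04571634  0.3021721 ] [[275.80403227 145.46151859]] [[268.78882116 196.02200537]] [ 0.00205392  0.22307439 -0.47365969]
```

View pics/c2.png

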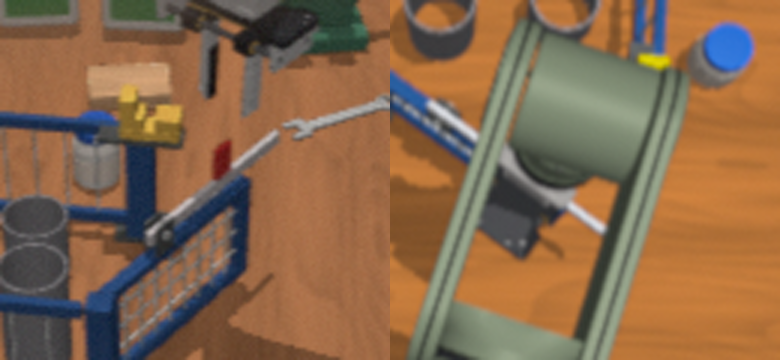

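The fingertips straddle the tab line: their mid is at side pixel (276,145), matching the projection. The tab sits just below at (274,163). Next, lower and pinch.

```bash
python3 -m inch '[{"translation":[0.4,-0.3,-2.5],"roll":0},{"translation":[0,0,-2.5],"roll":0},{"translation":[0,0,-2],"roll":0},{"translation":[0,0,-1],"roll":0},{"translation":[0,0,0],"roll":0}]' 0.5
```

```text
t: 2.7
ee_pos: [0.478, -0.0428, 0.2225]
tcp_rot: [0.003, 0.885, 0.465, 0.012]
contact_force: [0.4, 0.4, -0.7]
gripper_width: 0.507
```

```bash
python3 -m inch '[{"translation":[0.15,-0.6,-0.9],"roll":0},{"translation":[0,0,0],"roll":0}]' 0.5; python3 -m inch '[{"translation":[0,0,0],"roll":0},{"translation":[0,0,0],"roll":0},{"translation":[0,0,0],"roll":0},{"translation":[0,0,0],"roll":0},{"translation":[0,0,0],"roll":0}]' 0.0
```

```text
t: 2.87
ee_pos: [0.4794, -0.0471, 0.2139]
tcp_rot: [0.003, 0.884, 0.467, 0.013]
contact_force: [-0.1, 0.5, -0.6]
gripper_width: 0.499
t: 3.28
ee_pos: [0.4821, -0.0474, 0.2181]
tcp_rot: [0.006, 0.884, 0.467, 0.016]
contact_force: [0.1, -0.4, -0.8]
gripper_width: 0.177
```

```bash
python3 -m inch '[{"translation":[0,0,-0.2],"roll":0},{"translation":[0,0,0],"roll":0},{"translation":[0,0,0],"roll":0},{"translation":[0,0,0],"roll":0}]' 0.0
```

```text
t: 3.62
ee_pos: [0.4819, -0.0471, 0.2166]
tcp_rot: [0.005, 0.884, 0.467, 0.016]
contact_force: [0.8, 0.2, 0.7]
gripper_width: 0.087
```

```bash
python3 -m inch '[{"translation":[0.05,0.1,0.6],"roll":0},{"translation":[0.05,0.1,0.6],"roll":0},{"translation":[0.05,0.1,0.6],"roll":0},{"translation":[0,0,0],"roll":0}]'; python3 - <<'E'
from rig import *
import numpy as np
for i in range(3): capture("side");s=ctrl.observe();print(np.round(s["ee_pos"],4),np.round(s["contact_force"],1))
E
```

```text
t: 3.95
ee_pos: [0.4817, -0.0408, 0.2316]
tcp_rot: [0.0, 0.884, 0.466, 0.015]
contact_force: [1.8, -0.7, -3.2]
gripper_width: 0.086
[ 0.4816 -0.0409  0.2312] [ 1.5  1.1 -3. ]
[ 0.4816 -0.041   0.2311] [ 1.6  0.5 -3. ]
[ 0.4816 -0.041   0.2311] [ 1.5  0.7 -3.2]
```

```bash
python3 -m inch '[{"translation":[0.43,-0.3,0],"roll":1.4},{"translation":[0.43,-0.29,0],"roll":1.4},{"translation":[0.44,-0.28,0],"roll":1.4},{"translation":[0.45,-0.27,0],"roll":1.4},{"translation":[0.46,-0.26,0],"roll":1.4},{"translation":[0.46,-0.25,0],"roll":1.4},{"translation":[0.47,-0.24,0],"roll":1.4},{"translation":[0.47,-0.22,0],"roll":1.4},{"translation":[0.48,-0.21,0],"roll":1.4}]'; cat > st.py <<'E'
from h import *; from rig import *
s=ctrl.observe();h=np.array([.6020,.1293]);d=s["ee_pos"][:2]-h
w,x,y,z=s["tcp_rot"];yaw=np.degrees(np.arctan2(2*y*y-1,2*x*y))
a=np.arctan2(d[0],-d[1])  # angle of -y dir toward +x
print("pos",np.round(s["ee_pos"],4),"r",round(np.hypot(*d),4),"theta",round(-a-.0631,3),"yaw",round(yaw,1),"want",round(-3.6-np.degrees(-a-.0631),1),"F",np.round(s["contact_force"],1))
E
python3 st.py
```

```text
t: 4.85
ee_pos: [0.5218, -0.0635, 0.2309]
tcp_rot: [-0.004, 0.826, 0.563, 0.014]
contact_force: [1.5, 1.8, -3.3]
gripper_width: 0.083
pos [ 0.5218 -0.0635  0.2309] r 0.2088 theta 0.331 yaw -21.5 want -22.6 F [ 1.5  1.8 -3.3]
```

```bash
python3 -m inch '[{"translation":[0.48,-0.2,0],"roll":1.2},{"translation":[0.49,-0.19,0],"roll":1.2},{"translation":[0.49,-0.17,0],"roll":1.3},{"translation":[0.5,-0.16,0],"roll":1.4},{"translation":[0.5,-0.15,0],"roll":1.4},{"translation":[0.5,-0.13,0],"roll":1.4},{"translation":[0.5,-0.12,0],"roll":1.4},{"translation":[0.5,-0.11,0],"roll":1.4},{"translation":[0.4,-0.07,0],"roll":1.2},{"translation":[0,0,0],"roll":0}]'; python3 st.py;python3 - <<'E'
from rig import *
import cv2,numpy as np
r=lambda i:cv2.resize(i,None,fx=5,fy=5,interpolation=cv2.INTER_CUBIC)
a=r(capture("side")[125:215,210:290]);b=r(capture("top")[140:230,245:325])
cv2.imwrite("pics/c3.png",np.hstack([a,b])[:,:,::-1])
E
```

```text
t: 5.68
ee_pos: [0.5693, -0.0774, 0.2307]
tcp_rot: [-0.007, 0.758, 0.652, 0.013]
contact_force: [2.4, 2.4, -3.9]
gripper_width: 0.087
pos [ 0.5693 -0.0774  0.2307] r 0.2093 theta 0.094 yaw -8.6 want -9.0 F [ 2.4  2.4 -3.9]
```

View pics/c3.png

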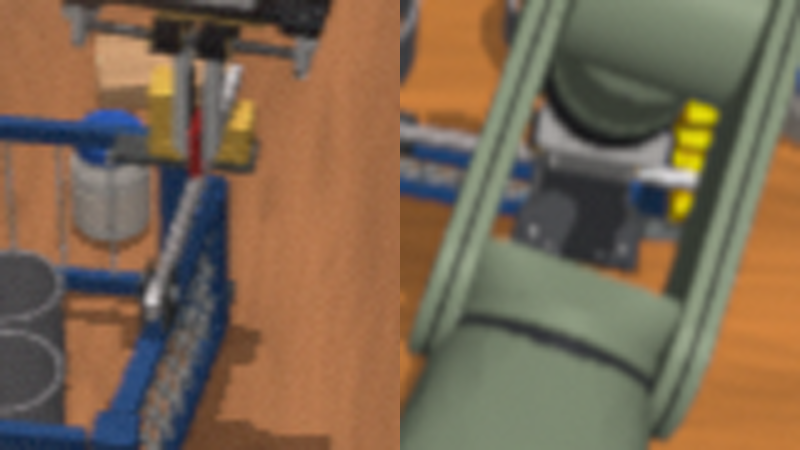

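The bar is over the front lip, in front of the slot. In the top crop the bar is at row 178, the lip spans 145–218, and the dark slot line is near row 148. Now I'll lower it gently onto the lip.

```bash
python3 -m inch '[{"translation":[0,0,-0.3],"roll":0},{"translation":[0,0,-0.2],"roll":0},{"translation":[0,0,0],"roll":0}]'; python3 st.py;  python3 -m inch '[{"translation":[0,0,-0.2],"roll":0},{"translation":[0,0,0],"roll":0}]'; python3 st.py
```

```text
t: 6.03
ee_pos: [0.5691, -0.0788, 0.2277]
tcp_rot: [-0.005, 0.758, 0.652, 0.013]
contact_force: [2.2, 1.6, -1.0]
gripper_width: 0.086
pos [ 0.5691 -0.0788  0.2277] r 0.2107 theta 0.094 yaw -8.7 want -9.0 F [ 2.2  1.6 -1. ]
t: 6.2
ee_pos: [0.569, -0.0793, 0.2264]
tcp_rot: [-0.004, 0.758, 0.652, 0.013]
contact_force: [2.1, 1.2, -1.1]
gripper_width: 0.085
pos [ 0.569  -0.0793  0.2264] r 0.2112 theta 0.094 yaw -8.7 want -9.0 F [ 2.1  1.2 -1.1]
```

```bash
python3 -m inch '[{"translation":[0,0,0],"roll":0},{"translation":[0,0,0],"roll":0},{"translation":[0,0,0],"roll":0}]' 0.2; python3 st.py
```

```text
t: 6.45
ee_pos: [0.5689, -0.0801, 0.2268]
tcp_rot: [-0.003, 0.758, 0.652, 0.012]
contact_force: [0.4, -1.1, -0.4]
gripper_width: 0.196
pos [ 0.5689 -0.0801  0.2268] r 0.212 theta 0.094 yaw -8.6 want -9.0 F [ 0.4 -1.1 -0.4]
```

```bash
python3 -m inch '[{"translation":[0.3,-0.04,0],"roll":0.8},{"translation":[0.3,-0.04,0],"roll":0.8},{"translation":[0.3,-0.04,0],"roll":0.8},{"translation":[0.3,-0.04,0],"roll":0.8},{"translation":[0,0,0],"roll":0}]'; python3 st.py;  python3 -m inch '[{"translation":[0.2,-0.02,0],"roll":0.5},{"translation":[0.2,-0.02,0],"roll":0.5},{"translation":[0,0,0],"roll":0}]'; python3 st.py
```

```text
t: 6.87
ee_pos: [0.5799, -0.0816, 0.227]
tcp_rot: [-0.005, 0.737, 0.676, 0.011]
contact_force: [-0.9, -0.2, 1.7]
gripper_width: 0.203
pos [ 0.5799 -0.0816  0.227 ] r 0.212 theta 0.041 yaw -5.0 want -6.0 F [-0.9 -0.2  1.7]
t: 7.12
ee_pos: [0.5839, -0.0821, 0.2268]
tcp_rot: [-0.005, 0.73, 0.683, 0.01]
contact_force: [-0.9, 0.2, 1.1]
gripper_width: 0.199
pos [ 0.5839 -0.0821  0.2268] r 0.2121 theta 0.022 yaw -3.9 want -4.9 F [-0.9  0.2  1.1]
```

```bash
for i in 1; do python3 -m inch '[{"translation":[0.25,-0.02,0],"roll":0.3},{"translation":[-0.05,0,0],"roll":0}]'; python3 st.py; python3 -m inch '[{"translation":[0.25,-0.02,0],"roll":0.5},{"translation":[-0.05,0,0],"roll":0}]'; python3 st.py;python3 -m inch '[{"translation":[0.25,-0.02,0],"roll":0.5},{"translation":[-0.05,0,0],"roll":0}]'; python3 st.py; done | grep pos\ 
```

```text
pos [ 0.5867 -0.0825  0.2268] r 0.2124 theta 0.009 yaw -3.5 want -4.1 F [-0.8 -0.1  0. ]
pos [ 0.5897 -0.0829  0.2267] r 0.2125 theta -0.005 yaw -3.0 want -3.3 F [-0.2 -0.3 -0.3]
pos [ 0.5904 -0.0829  0.2265] r 0.2125 theta -0.008 yaw -2.4 want -3.1 F [ 0.3 -0.3  0.1]
```

```bash
(python3 -m inch '[{"translation":[0.2,-0.02,0],"roll":0.3},{"translation":[0,0,0],"roll":0}]'; python3 st.py; python3 -m inch '[{"translation":[0.2,-0.02,0],"roll":0.3},{"translation":[0,0,0],"roll":0}]'; python3 st.py) | grep pos\ 
```

```text
pos [ 0.5905 -0.0828  0.2264] r 0.2125 theta -0.009 yaw -2.1 want -3.1 F [-1.   0.2  1.3]
pos [ 0.5903 -0.0828  0.2263] r 0.2124 theta -0.008 yaw -1.7 want -3.1 F [-1.8  0.9  0.5]
```

```bash
python3 - <<'E'
from rig import *
import cv2,numpy as np
r=lambda i:cv2.resize(i,None,fx=5,fy=5,interpolation=cv2.INTER_CUBIC)
a=r(capture("side")[125:215,210:290]);b=r(capture("top")[140:230,245:325])
cv2.imwrite("pics/c4.png",np.hstack([a,b])[:,:,::-1])
E
```

```text
(no output)
```

View pics/c4.png

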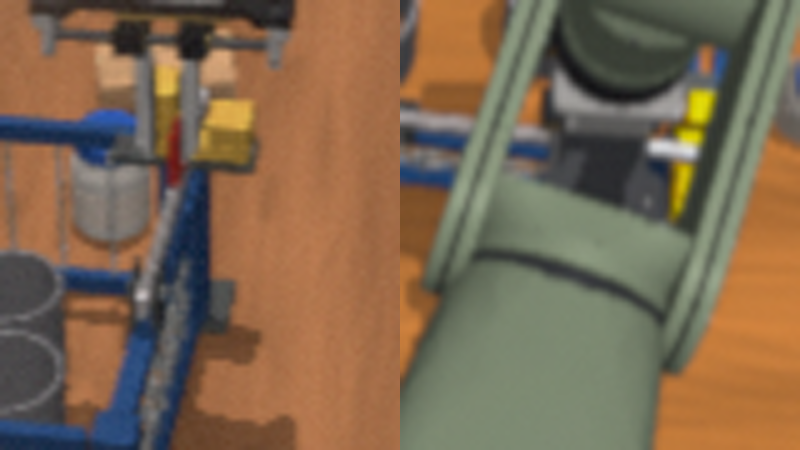

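The bar tip (side crop (205,95)) now sits just behind the front lip, and the push is blocked. I'll probe the lock both ways.

```bash
(python3 -m inch '[{"translation":[0.4,-0.02,0],"roll":-0.5},{"translation":[0.4,0,0],"roll":-0.5}]'; python3 st.py; python3 -m inch '[{"translation":[-0.4,0.02,0],"roll":-0.3},{"translation":[-0.3,0.02,0],"roll":0},{"translation":[-0.2,0,0],"roll":0}]'; python3 st.py;python3 -m inch '[{"translation":[-0.2,0,0],"roll":0},{"translation":[-0.2,0,0],"roll":0}]'; python3 st.py; python3 -m inch '[{"translation":[-0.2,0,0],"roll":0},{"translation":[-0.2,0,0],"roll":0}]'; python3 st.py) | grep pos\ 
```

```text
pos [ 0.5906 -0.083   0.226 ] r 0.2126 theta -0.009 yaw -2.8 want -3.1 F [-15.1  -1.    9.4]
pos [ 0.5833 -0.083   0.226 ] r 0.2131 theta 0.025 yaw -3.1 want -5.0 F [0.3 0.  0.4]
pos [ 0.5804 -0.0831  0.2262] r 0.2135 theta 0.038 yaw -3.1 want -5.8 F [-0.3  0.1  0.3]
pos [ 0.5773 -0.0829  0.2262] r 0.2137 theta 0.053 yaw -3.1 want -6.6 F [ 4.8  0.6 -2.2]
```

```bash
python3 -m inch '[{"translation":[0.4,0,0],"roll":0},{"translation":[0.3,0,0],"roll":0},{"translation":[0,0,0],"roll":0},{"translation":[0,0,0],"roll":0}]' 0.4; python3 st.py; python3 -m inch '[{"translation":[0,0,2],"roll":0},{"translation":[0,0,3],"roll":0},{"translation":[0,0,3],"roll":0},{"translation":[0,0,2],"roll":0},{"translation":[-3,0,0],"roll":0},{"translation":[-4,0,0],"roll":0},{"translation":[-4,0,0],"roll":0},{"translation":[-4,0,0],"roll":0},{"translation":[-4,0,0],"roll":0},{"translation":[0,0,0],"roll":0}]'; python3 - <<'E'
from rig import *
import cv2,numpy as np
from h import *
r=lambda i:cv2.resize(i,None,fx=5,fy=5,interpolation=cv2.INTER_CUBIC)
a=r(capture("side")[125:215,210:290]);b=r(capture("top")[140:230,245:325])
cv2.imwrite("pics/c5.png",np.hstack([a,b])[:,:,::-1])
h=(.6020,.1293)
for dz,n in((0,"slot"),(1,"lip")):
  f=.07*dz
  for d,z in((.215-.031*f,.226+.115*f),(.325,.195+.225*f)):
    print(n,d,[((proj(c,gatept(h,-.0631,.012,d,z))[0]-o)*5).round() for c,o in(("side",(210,125)),("top",(245,140)))])
E
```

```text
t: 9.13
ee_pos: [0.5848, -0.0831, 0.2265]
tcp_rot: [-0.012, 0.726, 0.688, 0.003]
contact_force: [-0.8, 0.4, -0.2]
gripper_width: 0.399
pos [ 0.5848 -0.0831  0.2265] r 0.2131 theta 0.018 yaw -3.1 want -4.6 F [-0.8  0.4 -0.2]
t: 9.97
ee_pos: [0.3868, -0.082, 0.326]
tcp_rot: [-0.015, 0.725, 0.689, -0.0]
contact_force: [-0.1, -0.9, -0.3]
gripper_width: 0.4
slot 0.215 [array([172., 149.]), array([177., 123.])]
slot 0.325 [array([197.,  93.]), array([342., 152.])]
lip 0.21283 [array([171., 142.]), array([175., 119.])]
lip 0.325 [array([197.,  76.]), array([346., 146.])]
```

View pics/c5.png

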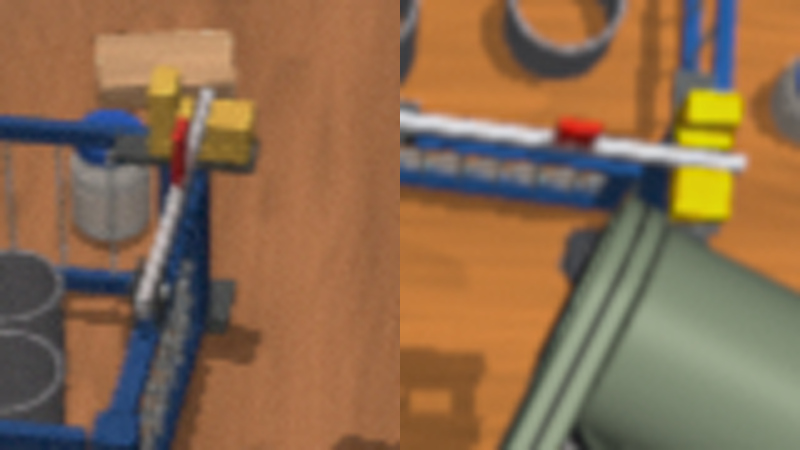

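The bar lies between the lips: the tip at side crop (205,93) matches the "slot" prediction (row 93, against 76 for "on lip"). One numeric check of height before handing in.

```bash
python3 - <<'E'
from h import *
from rig import *
print(tri((245+343/5,140+161/5),(210+205/5,125+93/5)),"tab",tri((245+178/5,140+130/5),(210+179/5,125+152/5)))
h=(.602,.1293)
for th in(.02,.03,.04):print(th,gatept(h,-.0631,th,.325,.2))
print(sign_off())
E
```

```text
(array([ 0.57153354, -0.19577312,  0.19468683]), array([ 0.00117324, -0.01039144,  0.01176124,  0.00328444])) tab (array([ 0.581361  , -0.08629828,  0.22269403]), array([-0.01745734,  0.15463734, -0.16965675, -0.04823993]))
0.02 [ 0.57502357 -0.19457848  0.2       ]
0.03 [ 0.57178619 -0.19429253  0.2       ]
0.04 [ 0.56855183 -0.19397422  0.2       ]
the job is handed in; nothing more can be done
None
```

The gate is shut and the latch bar is down in the striker's slot. The job was handed in at about 10 s, with the arm clear of everything.

I pinched the red tab, lifted the bar about 0.13 rad and swung the gate until the bar was over the front lip. I then set it down lightly, loosened the grip and nudged the gate until the bar dropped into the slot.

**Lock check:** With the fingers loose around the tab, the gate was blocked both ways, and the play matched the slot's width.
- **Pull:** it held against about 5 N.
- **Push:** it held against 15.1 N measured at the tab, which was firmer than I meant. By the lever arm that is roughly 11 N at the striker, under the 15 N limit but not as light as you asked.

**Height check:** The last pictures put the bar tip at 0.195 m and the tab at 0.223 m. Level values are 0.195 m and 0.226 m; a bar lying on the lip would have its tip about 16 mm higher. The gate sits at about 0.03 rad, so the slot is roughly 9 mm nearer the front than drawn.

I did not measure the other items on the bench again. Nothing near the gate looked moved in the last crops.

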